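# Jack up a bench spectrophotometer and hold it

## Robot

A 6-joint arm with a two-finger parallel gripper is mounted at the origin on the work surface. World frame = base frame: x ahead of the robot, y to its left, z up, the work surface at z = 0. Lengths are in m, angles in rad, forces in N, time in s.
With the tool pointing down it reaches from about 0.25 to 0.775 m from the base axis. Payload 4 kg.
Tool frame: the origin (TCP) lies at the very end of the fingers, on their centre line; the grasp point (between the pads) lies 19 mm behind it; x points along the fingers, y is the direction in which the jaws open and shut, and the axes are right-handed (so a half turn about x gives the same grasp; the last joint's range is limited). The gripper opens to 94 mm and grips with 3 to 60 N. Pads are 16 mm wide; open, the fingers measure 119 mm over their backs; the gripper's body (75 mm by 177 mm) begins 78 mm behind the grasp point.
Start: joints at [-1.437, 0.087, 1.371, -0, 1.684, -0.103], TCP at [0.129, -0.535, 0.206] pointing down, gripper open.
Joint ranges: [-3.1, 3.1], [-0.76, 2.03], [0.27, 2.55], [-1.08, 4.22], [0.17, 2.65], [-2.57, 2.57]. Speed limits (rad/s): [2.79, 2.79, 3.14, 3.14, 3.14, 3.14].

## Interface

Orientations are given as [roll, pitch, yaw] about the fixed x, y, z axes, in that order (R = Rz(yaw) Ry(pitch) Rx(roll)).
In Python, from bench import robot gives the robot as it stands.
- The arm moves only by the tool carry_out, never from a script. Its argument "targets" is a list of rows, each a list of 5 numbers: the closure, from 0 (fully open) to 1 (shut), then the shift along the tool's x, y, z in cm, then the turn about the tool's x in degrees. In form: [[fingers, tx, ty, tz, turn], ...]. A call has 1 to 20 rows; each row shifts and turns the commanded pose from where the row before left it, along the tool's axes as they then stand; what a row does not reach is not made up. A row lasts 1/10 s, in which the tool goes at most 50 mm and 8.59 degrees, less where a joint would pass 70% of its speed; a pose out of reach is approached as far as the arm can. A call is refused whole if a number of a shift passes 5 or a number of a turn 8.59, either way. A call with a gripper value outside its range is refused whole. The fingers move at their own pace and stop on an object; the grip force is fixed at half the most. Time passes only in rows, so rows that do not move let the fingers close. It gives the time, the measured TCP pose, the force and the opening at its end, in the units of the state.
- robot.get_obs(): the state, without advancing time (a new reading comes with each control period).
- robot.snapshot(name): name is "side" or "top" or "wrist"; returns a dict with "image" (420x560x3 uint8, red, green, blue), "camera_matrix" (3x3 intrinsics, pixels), "pose" (4x4, takes a point from camera to world coordinates). Camera axes: x right, y up, looking along -z (the intrinsics and any distortion apply to the point x, -y, -z); pixel columns grow to the right and rows downward; lengths in m; the calibration is good to about 2 mm. A picture is of the moment at which its call begins. There is no depth.
- robot.close_job(): hands the job in, once; it reports no verdict.
The state is a dict: "time": time; "joint_positions": joint angles; "qvel": joint speeds; "joint_torque": joint torques, N m; "tool_pos": TCP position; "ee_rot": TCP orientation; "wrist_force": force on the tool from outside, world axes, zero at the start; "wrist_torque": the same for the moment, N m; "width": finger opening in m.
Only numpy, scipy, OpenCV 4.12 (cv2) and the standard library are available. Lean on these libraries where they do the work, as an engineer would, in place of code of your own. Each camera call takes 0.05 s, during which the arm holds its last target. There are 200 camera calls.

## Task

A colleague is waiting to slip damping pads under the spectrophotometer's right-hand feet: slide its teal sample cover fully shut, then set the red lever jack on the bench with its saddle centred under the marked yellow jacking bracket. Make one trial lift with the pump handle, until the feet on that side leave the bench, and let it back up so the machine stands on all its feet again. Then pump the handle all the way down to its stop and finish while still holding it down, the machine carried by the jack; don't shove the machine along the bench and leave the other things where they lie.

Things in the scene. Friction and masses are not known exactly. Their poses are not given: they have to be found in the camera images.
- machine: White bench spectrophotometer, 340 (x) x 360 (y) x 184 mm high, 9 kg, loose on four rubber feet 36 mm across, 28 mm high, at x = +-140, y = +-150 mm. Origin on the bench under its centre; x to its rear (away from the robot), y to its left. In its top an open sample compartment, 100 x 100 mm, at x = -40, y = -60 mm. When jacked at its right (-y) side it tips about its left feet.
- cover (a joint): Slide of the teal sample cover, a plate 126 (x) x 124 (y) x 6 mm on the machine's top, top face 191 mm above the bench. 0 = fully shut at its end stop (towards the machine's -y, the bracket's side), up to 0.115 m = open (towards +y). Stays where it is left; needs about 1.5 N.
- cover_bar (a point): Middle of the black grip bar that stands on the cover: 64 mm along the machine's x, 14 mm thick along y, from 191 to 221 mm above the bench; the point is 206 mm above the bench.
- lift_mark (a point): Lift point: underside of the yellow jacking bracket below the black ring and dot painted on its top. The bracket is a level plate 60 (machine x) x 66 (machine y) x 8 mm, underside 76 mm above the bench, on the machine's right (-y) side wall; the point is 36 mm out from that wall, 30 mm from the outer edge.
- foot_front (a point): Underside of the machine's front right foot, on the bracket's side (0 mm above the bench when standing).
- foot_rear (a point): Underside of the machine's rear right foot, on the bracket's side (0 mm above the bench when standing).
- far_feet (a point): Point on the bench midway between the machine's two left feet, about which it tips.
- jack: Loose red lever jack, 0.8 kg, balanced near its tower. Origin on the bench under the saddle's axis; x from handle to saddle. Base plate x = -167 to +28 mm, 72 mm wide, 8 thick. Tower at x = -56 mm: two cheeks, 40 mm wide over all (y), 44 mm (x), 64 mm high, carrying the handle's pivot at x = -56 mm, 50 mm above the bench. Sinks back if the handle is let go.
- jack_tower (a point): Middle of the jack's tower, 45 mm above the bench: a place to grip the jack, with the fingers closing along the jack's y, to carry or slide it.
- saddle (a point): Centre of the top of the round rubber-topped saddle, 38 mm across: 68 mm above the bench when down, moving straight up 0.040 m per rad of the handle (20 mm in all).
- jack_handle (a joint): Pump handle, hinged about the jack's y at its pivot. 0 = up at rest (slopes up 0.52 rad from the pivot towards the jack's -x), 0.50 rad = fully down at its stop (nearly level). It springs back up; at the grip it takes 2 to 4 N unloaded, 8 to 13 N with the machine on the saddle, which meets the bracket at about 0.20 rad.
- jack_grip (a point): Middle of the black round rubber grip on the handle, 26 mm thick and 120 mm long along the handle, 235 mm from the pivot. About 167 mm above the bench when up, 55 mm when fully down.
- pads: Bystander: stack of two black rubber damping pads, 56 mm across, 16 mm high; origin under its centre.
- wrench: Bystander: steel wrench, 170 mm long, lying flat; origin under its middle.
- tube_rack: Bystander: clear rack of glass tubes, 90 x 140 x 87 mm; origin under its centre.
- cuvette_tray: Bystander: white tray of cuvettes, 80 x 130 x 28 mm; origin under its centre.

How it is judged:
By the outcome, as a careful person would: the job done as asked, in the order asked, and still so for the second after the job is handed in, while the arm keeps its last pose, push and grip.
It also fails if it takes over 72 s, if anything falls off the work surface, if the arm or the gripper's body presses on something with over 40 N, if the wrist force passes 120 N, or if a joint passes its speed limit or range.

## Working session

There is one attempt and no reset: what is moved stays moved. The work goes in short steps, Python scripts to look and compute and a tool call to move; the robot and the scene stay as the last step left them, time stands still between calls to the robot, and variables do not carry over. Pictures are saved under pics/ and viewed, about 8 in all and at most 12, crops included, and the job is handed in when it is done.

Besides the shell and the picture viewer there is one more tool, called after ">>>" by a JSON object that holds its "op" and its "data", one argument or row to a line. carry_out: Moves the arm, as the interface text tells. Its arguments: {"type":"object","properties":{"targets":{"type":"array","items":{"type":"array","items":{"type":"number"}}}},"required":["targets"]}

```bash
mkdir -p pics; ls
cat > h.py <<'E'
import numpy as np, cv2, json
from bench import robot
def snap(n,f):
    s=robot.snapshot(n); cv2.imwrite(f'pics/{f}.png',s['image'][:,:,::-1])
    np.savez(f'pics/{f}.npz',K=s['camera_matrix'],T=s['pose']); 
    print(f,[k for k in s]); return s
def ray(f,u,v,z):
    d=np.load(f'pics/{f}.npz');K,T=d['K'],d['T']
    p=np.linalg.inv(K)@[u,v,1]; r=T[:3,:3]@(p*[1,-1,-1]); o=T[:3,3]
    return (o+r*(z-o[2])/r[2]).round(4)
def proj(f,P):
    d=np.load(f'pics/{f}.npz');K,T=d['K'],d['T']
    c=T[:3,:3].T@(np.array(P)-T[:3,3]); q=K@(c*[1,-1,-1]); return (q[:2]/q[2]).round(1)
E
python3 - <<'E'
from h import *
a=snap('top','top0');b=snap('side','side0')
print(a['camera_matrix'],a['pose'].round(3),b['pose'].round(3)); print(robot.get_obs())
E
```

```text
pics
top0 ['image', 'camera_matrix', 'pose']
side0 ['image', 'camera_matrix', 'pose']
[[540.46048783   0.         278.95391867]
 [  0.         540.46048783 215.20651234]
 [  0.           0.           1.        ]] [[-0.007  0.999 -0.046  0.474]
 [-1.    -0.006  0.01  -0.018]
 [ 0.009  0.046  0.999  1.457]
 [ 0.     0.     0.     1.   ]] [[ 0.986  0.116 -0.117  0.364]
 [-0.165  0.733 -0.66  -1.037]
 [ 0.009  0.67   0.742  1.239]
 [ 0.     0.     0.     1.   ]]
{'time': 0.1, 'joint_positions': array([-1.43709603e+00,  8.79010244e-02,  1.37206861e+00,  3.34361761e-05,
        1.68359783e+00, -1.03127234e-01]), 'qvel': array([ 4.71192786e-04, -3.02058297e-03, -2.72066762e-03, -6.18968890e-04,
        1.48483081e-05,  1.13486350e-03]), 'joint_torque': array([ 3.09736490e-03, -3.41250801e+01, -3.03303158e+01,  7.19985645e-02,
        3.04006319e-02, -1.01767328e-04]), 'tool_pos': array([ 0.12896886, -0.53417087,  0.20442784]), 'ee_rot': array([-1.69074947,  1.56882124,  1.68767445]), 'wrist_force': array([0.12988688, 0.52660617, 0.31092609]), 'wrist_torque': array([-0.00463595, -0.00100163,  0.02235835]), 'width': 0.09384770102434718}
```

View pics/top0.png

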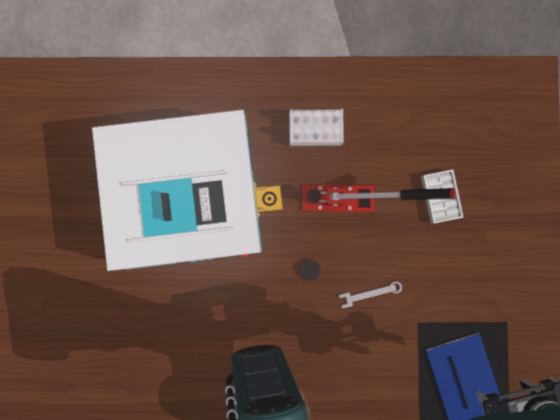

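View pics/side0.png

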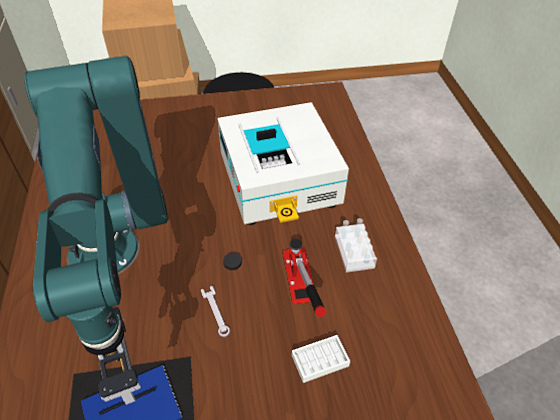

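The top view shows the machine at left (corners about (94,127), (245,111), (260,253), (107,269)), the bracket ring at (269,199), the cover bar at (162,206), the jack saddle at (315,196), and the grip at (427,194) above the tray. The side view agrees. I'll enlarge it.

Run:
```python
import cv2
i=cv2.imread('pics/top0.png');cv2.imwrite('pics/c1.png',cv2.resize(i[150:280,240:470],None,fx=3.4,fy=3.4,interpolation=cv2.INTER_CUBIC))
```

```text
(no output)
```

View pics/c1.png

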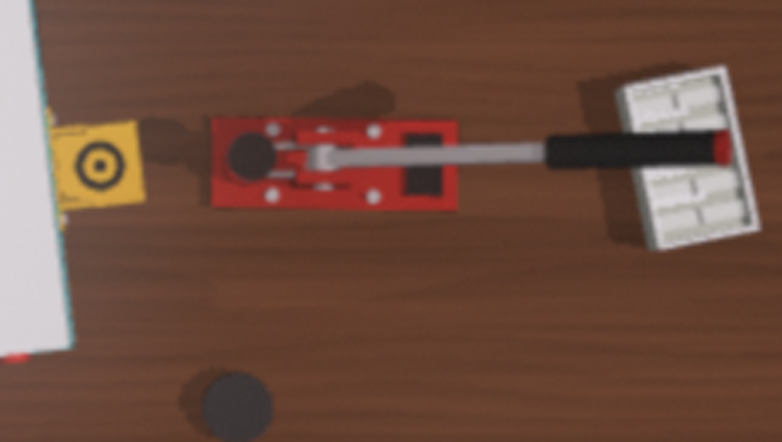

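Run:
```python
from h import *
f='top0';c=lambda u,v:(240+u/3.4,150+v/3.4)
print('ring',ray(f,*c(99,165),.084)); S=ray(f,*c(252,156),.068);G=ray(f,*c(630,151),.167);print('saddle',S,'grip',G,G-S)
B=[ray(f,*c(*p),.008) for p in [(211,118),(458,122),(457,211),(210,207)]];print('base',B)
fm=(B[0]+B[3])/2;rm=(B[1]+B[2])/2;d=rm-fm;print('len',np.hypot(*d[:2]),'yaw of -x',np.degrees(np.arctan2(d[1],d[0])),'saddle from base',fm+d/np.hypot(*d[:2])*.028)
C=[ray(f,*p,.184) for p in [(94,127),(245,111),(260,253),(107,269)]];print('machine',C)
print([np.hypot(*(C[i]-C[i-1])[:2]) for i in range(4)], 'yaw',[np.degrees(np.arctan2(*(C[i]-C[j])[1::-1])) for i,j in [(0,3),(1,2),(0,1),(3,2)]])
print('bar',ray(f,161,206,.206), ray(f,167,192,.221),'bartop');print('cover',[ray(f,*p,.191) for p in [(139,182),(193,177),(198,233),(143,237)]])
print('side ring',ray('side0',287,212,.084),'bar',ray('side0',266,134,.206),'saddle',ray('side0',296,242,.068),'grip',ray('side0',315,299,.167))
print('pads',ray(f,309,269,.016),'tray',[ray(f,*c(*p),.028) for p in [(618,92),(725,66),(760,229),(653,249)]],'rack',[ray(f,*p,.08) for p in [(289,109),(289,146),(344,146)]],'wrench',ray(f,345,300,0))
```

```text
ring [ 0.5795 -0.0064  0.084 ]
saddle [ 0.5868 -0.1223  0.068 ] grip [ 0.5807 -0.3818  0.167 ] [-0.0061 -0.2595  0.099 ]
base [array([ 0.6221, -0.0946,  0.008 ]), array([ 0.6177, -0.2904,  0.008 ]), array([ 0.5471, -0.2886,  0.008 ]), array([ 0.5515, -0.0932,  0.008 ])]
len 0.19564948249356548 yaw of -x -91.28864478516242 saddle from base [ 0.5861703  -0.12189292  0.008     ]
machine [array([0.7441, 0.4063, 0.184 ]), array([0.7807, 0.0488, 0.184 ]), array([0.4437, 0.0149, 0.184 ]), array([0.4088, 0.373 , 0.184 ])]
[np.float64(0.3369495214420106), np.float64(0.3593686269000119), np.float64(0.33870076764011026), np.float64(0.35979663700485026)] yaw [np.float64(5.6716774263648695), np.float64(5.744257917851421), np.float64(95.84544008252647), np.float64(95.5663993011621)]
bar [0.5543 0.2428 0.206 ] [0.5854 0.2261 0.221 ] bartop
cover [array([0.612 , 0.2976, 0.191 ]), array([0.623 , 0.1711, 0.191 ]), array([0.4915, 0.1594, 0.191 ]), array([0.483 , 0.2876, 0.191 ])]
side ring [ 0.5788 -0.0076  0.084 ] bar [0.5498 0.2318 0.206 ] saddle [ 0.5868 -0.1174  0.068 ] grip [ 0.5802 -0.3826  0.167 ]
pads [ 0.3963 -0.1107  0.016 ] tray [array([ 0.6386, -0.4124,  0.028 ]), array([ 0.6586, -0.4969,  0.028 ]), array([ 0.5306, -0.5215,  0.028 ]), array([ 0.5155, -0.4375,  0.028 ])] rack [array([ 0.8104, -0.0589,  0.08  ]), array([ 0.7146, -0.0582,  0.08  ]), array([ 0.7138, -0.1994,  0.08  ])] wrench [ 0.3119 -0.2075  0.    ]
```

```bash
cat >> h.py <<'E'
from scipy.spatial.transform import Rotation as Ro
def go(P,yawY=None):
    """shift in cm along present tool axes to TCP position P; turn (deg) so tool y lies along world yaw"""
    o=robot.get_obs();R=Ro.from_euler('xyz',o['ee_rot']).as_matrix()
    print('tcp',o['tool_pos'].round(4),'F',o['wrist_force'].round(2),'w',round(o['width'],4),'t',o['time'])
    print('axes x,y,z:',R.T.round(3).tolist(),'q6',o['joint_positions'].round(2))
    if P is not None: print('shift cm',(R.T@(np.array(P)-o['tool_pos'])*100).round(2))
    a=np.degrees(np.arctan2(R[1,1],R[0,1])); print('y yaw',a.round(2))
E
python3 - <<'E'
from h import *
th=np.radians(5.7);x=np.array([np.cos(th),np.sin(th),0]);y=np.array([-np.sin(th),np.cos(th),0])
bar=np.array([.552,.2365,.206]);
print(bar+y*.045)
go([*(bar+y*.045)[:2],.30])
for p in [(.5524,.2375,.206)]: print(proj('top0',p))
for q in [(.552,.23,.221),(.552,.24,.221)]:print(proj('top0',q))
E
```

```text
[0.54753061 0.2812775  0.206     ]
tcp [ 0.129  -0.5342  0.2044] F [0.13 0.53 0.31] w 0.0938 t 0.1
axes x,y,z: [[-0.0, 0.002, -1.0], [0.235, -0.972, -0.002], [-0.972, -0.235, -0.0]] q6 [-1.44  0.09  1.37  0.    1.68 -0.1 ]
shift cm [ -9.41 -69.47 -59.82]
y yaw -76.43
[163.3 206.8]
[165.2 206.6]
[160.9 206.6]
```

>>> {"op": "carry_out", "data": {
  "targets": [
    [1,-1.2,0,0,-8.2],
    [1,-1.2,0,0,-8.2],
    [1,-1.2,0,0,-8.2],
    [1,-1.2,0,0,-8.2],
    [1,-1.2,0,0,-8.2],
    [1,-1.2,0,0,-8.2],
    [1,-1.2,0,0,-8.2],
    [1,-1.2,0,0,-8.2],
    [1,-1.2,0,0,-8.2],
    [1,-1.2,0,0,-8.2],
    [1,0,0,0,0],
    [1,0,0,0,0]
  ]
}}

```text
time: 1.3
tool_pos: [0.129, -0.5346, 0.325]
ee_rot: [-3.107, 1.57, 1.7]
wrist_force: [-0.5, 0.6, -0.1]
width: 0.0024
```

```bash
python3 -c "
from h import *
go([.5475,.2813,.32])"
```

```text
tcp [ 0.129  -0.5346  0.325 ] F [-0.47  0.63 -0.06] w 0.0024 t 1.3
axes x,y,z: [[-0.0, 0.0, -1.0], [0.996, 0.094, -0.0], [0.094, -0.996, -0.0]] q6 [-1.44  0.1   1.13  0.    1.92 -1.53]
shift cm [  0.53  49.34 -77.3 ]
y yaw 5.4
```

>>> {"op": "carry_out", "data": {
  "targets": [
    [1,0,2.45,-3.85,0],
    [1,0,2.45,-3.85,0],
    [1,0,2.45,-3.85,0],
    [1,0,2.45,-3.85,0],
    [1,0,2.45,-3.85,0],
    [1,0,2.45,-3.85,0],
    [1,0,2.45,-3.85,0],
    [1,0,2.45,-3.85,0],
    [1,0,2.45,-3.85,0],
    [1,0,2.45,-3.85,0],
    [1,0,2.45,-3.85,0],
    [1,0,2.45,-3.85,0],
    [1,0,2.45,-3.85,0],
    [1,0,2.45,-3.85,0],
    [1,0,2.45,-3.85,0],
    [1,0,2.45,-3.85,0],
    [1,0,2.45,-3.85,0],
    [1,0,2.45,-3.85,0],
    [1,0,2.45,-3.85,0],
    [1,0,2.45,-3.85,0]
  ]
}}

```text
time: 3.3
tool_pos: [0.5422, 0.281, 0.3238]
ee_rot: [-1.16, 1.569, -2.636]
wrist_force: [0.2, -0.4, 0.9]
width: -0.0001
```

```bash
python3 -c "
from h import *
go([.5475,.2813,.202])
snap('side','side1');snap('wrist','w1')
i=cv2.imread('pics/side1.png')[60:240,190:380];cv2.imwrite('pics/c2.png',np.hstack([cv2.resize(i,(420,398),interpolation=cv2.INTER_CUBIC),cv2.resize(cv2.imread('pics/w1.png')[10:410,90:470],(378,398))]))"
```

```text
tcp [0.5422 0.281  0.3238] F [ 0.17 -0.39  0.94] w -0.0001 t 3.3
axes x,y,z: [[-0.002, -0.001, -1.0], [0.995, 0.095, -0.002], [0.095, -0.996, 0.001]] q6 [ 0.39  0.24  0.96 -0.    1.94  0.29]
shift cm [1.218e+01 5.600e-01 1.000e-02]
y yaw 5.44
side1 ['image', 'camera_matrix', 'pose']
w1 ['image', 'camera_matrix', 'pose']
```

View pics/c2.png

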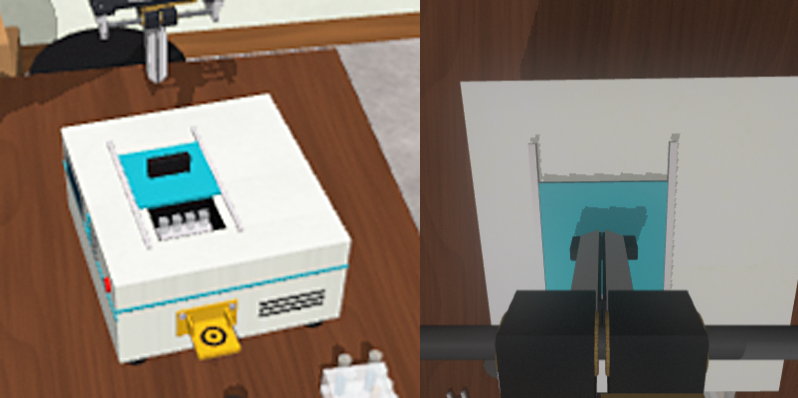

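The side crop shows the closed fingers behind (+y of) the black bar, centred on it in x. In the wrist view the bar is at about (274,258).

>>> {"op": "carry_out", "data": {
  "targets": [
    [1,3,0.6,0,0],
    [1,3,0,0,0],
    [1,3,0,0,0],
    [1,2,0,0,0],
    [1,1.1,0,0,0],
    [1,0,0,0,0],
    [1,0,0,0,0]
  ]
}}

```text
time: 4.1
tool_pos: [0.5482, 0.2796, 0.2054]
ee_rot: [1.731, 1.57, 0.257]
wrist_force: [0.4, 0.1, 1.1]
width: 0.0004
```

```bash
python3 -c "
from h import *
print(ray('w1',274,258,.215))
go([.5475,.2813,.202])"
```

```text
[0.5502 0.2367 0.215 ]
tcp [0.5482 0.2796 0.2054] F [0.37 0.14 1.14] w 0.0004 t 4.1
axes x,y,z: [[0.001, 0.0, -1.0], [0.995, 0.096, 0.001], [0.096, -0.995, -0.0]] q6 [ 0.38  0.23  1.2  -0.    1.7   0.28]
shift cm [ 0.34 -0.05 -0.18]
y yaw 5.52
```

>>> {"op": "carry_out", "data": {
  "targets": [
    [1,0,0,1,0],
    [1,0,0,1,0],
    [1,0,0,0.8,0],
    [1,0,0,0.8,0],
    [1,0,0,0.8,0],
    [1,0,0,0.8,0],
    [1,0,0,0.8,0],
    [1,0,0,0.8,0],
    [1,0,0,0.8,0],
    [1,0,0,0.8,0],
    [1,0,0,0.8,0],
    [1,0,0,0.4,0],
    [1,0,0,0,0],
    [1,0,0,0,0]
  ]
}}

```text
time: 5.5
tool_pos: [0.5569, 0.1837, 0.204]
ee_rot: [-1.012, 1.569, -2.487]
wrist_force: [0.4, 0.4, -0.5]
width: 0.0002
```

```bash
python3 -c "
from h import *
go(None);snap('top','top2')
i=cv2.imread('pics/top2.png')[100:280,80:290];cv2.imwrite('pics/c3.png',cv2.resize(i,None,fx=3.3,fy=3.3,interpolation=cv2.INTER_CUBIC))"
```

```text
tcp [0.5569 0.1837 0.204 ] F [ 0.43  0.41 -0.54] w 0.0002 t 5.5
axes x,y,z: [[-0.002, -0.001, -1.0], [0.995, 0.097, -0.002], [0.097, -0.995, 0.001]] q6 [ 0.22  0.17  1.28 -0.    1.69  0.13]
y yaw 5.54
top2 ['image', 'camera_matrix', 'pose']
```

View pics/c3.png

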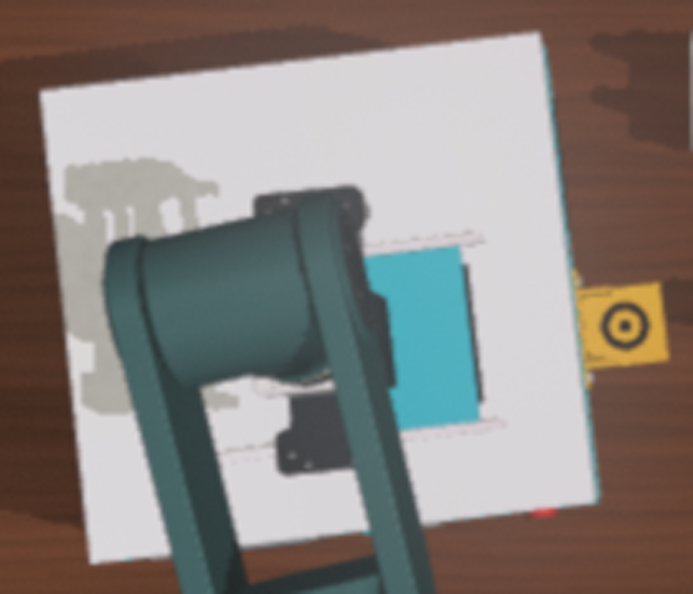

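The cover has slid most of the way, with a thin dark gap of about 4 mm left at the crop's (473,335). The machine hasn't moved.

>>> {"op": "carry_out", "data": {
  "targets": [
    [1,0,0,0.4,0],
    [1,0,0,0.4,0],
    [1,0,0,0.2,0],
    [1,0,0,0,0],
    [1,0,0,0,0]
  ]
}}

```text
time: 6.05
tool_pos: [0.5583, 0.174, 0.2044]
ee_rot: [-0.175, 1.57, -1.649]
wrist_force: [0.0, 0.5, -0.2]
width: 0.0005
```

>>> {"op": "carry_out", "data": {
  "targets": [
    [1,0,0,0.1,0],
    [1,0,0,0.1,0],
    [1,0,0,0,0],
    [1,0,0,0,0]
  ]
}}

```text
time: 6.45
tool_pos: [0.5585, 0.1724, 0.2045]
ee_rot: [0.668, 1.571, -0.805]
wrist_force: [-0.8, 0.9, -0.5]
width: 0.0002
```

>>> {"op": "carry_out", "data": {
  "targets": [
    [1,0,0,0.1,0],
    [1,0,0,0.1,0],
    [1,0,0,0,0],
    [1,0,0,0,0]
  ]
}}

```text
time: 6.85
tool_pos: [0.5587, 0.1702, 0.2045]
ee_rot: [0.361, 1.57, -1.113]
wrist_force: [-0.2, 1.3, -0.4]
width: 0.0003
```

>>> {"op": "carry_out", "data": {
  "targets": [
    [1,0,0,0.1,0],
    [1,0,0,0.1,0],
    [1,0,0,0,0]
  ]
}}

```text
time: 7.15
tool_pos: [0.5589, 0.1682, 0.2045]
ee_rot: [0.843, 1.571, -0.63]
wrist_force: [0.2, 0.6, 0.3]
width: 0.0005
```

>>> {"op": "carry_out", "data": {
  "targets": [
    [1,0,0,0.1,0],
    [1,0,0,0.1,0],
    [1,0,0,0,0]
  ]
}}

```text
time: 7.45
tool_pos: [0.5591, 0.1666, 0.2045]
ee_rot: [2.71, 1.57, 1.236]
wrist_force: [0.5, 1.7, -0.7]
width: 0.0006
```

>>> {"op": "carry_out", "data": {
  "targets": [
    [1,0,0,0.1,0],
    [1,0,0,0.1,0],
    [1,0,0,0,0]
  ]
}}

```text
time: 7.75
tool_pos: [0.5591, 0.1666, 0.2045]
ee_rot: [3.012, 1.567, 1.54]
wrist_force: [-0.3, 7.0, -1.1]
width: 0.0006
```

```bash
python3 -c "
from h import *
go(None)
snap('side','side3');snap('wrist','w3')
i=cv2.imread('pics/side3.png')[90:230,210:360];cv2.imwrite('pics/c4.png',np.hstack([cv2.resize(i,(428,400),interpolation=cv2.INTER_CUBIC),cv2.resize(cv2.imread('pics/w3.png')[10:410,90:460],(370,400))]))"
```

```text
tcp [0.5591 0.1666 0.2045] F [-0.32  6.98 -1.08] w 0.0006 t 7.75
axes x,y,z: [[0.0, 0.004, -1.0], [0.995, 0.099, 0.001], [0.099, -0.995, -0.004]] q6 [0.19 0.16 1.29 0.   1.69 0.09]
y yaw 5.67
side3 ['image', 'camera_matrix', 'pose']
w3 ['image', 'camera_matrix', 'pose']
```

View pics/c4.png

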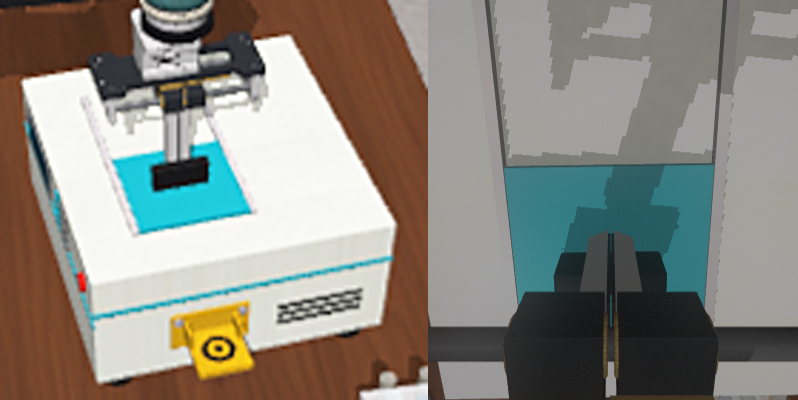

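Cover is shut: the TCP stopped with 7 N on the stop, no opening is visible, and the machine is in place. Now back off and go to the jack.

>>> {"op": "carry_out", "data": {
  "targets": [
    [1,0,0,-0.5,0],
    [1,-3,0,0,0],
    [1,-4,0,0,0],
    [1,-4,0,0,0],
    [0.2,0,0,3,6.8],
    [0.1,0,0.4,4,0],
    [0,0,0.4,4,0],
    [0,0,0.4,4,0],
    [0,0,0.4,4,0],
    [0,0,0.4,4,0],
    [0,0,0.4,4,0],
    [0,0,0.4,4,0],
    [0,0,0.4,3,0],
    [0,0,0,0,0],
    [0,0,0,0,0]
  ]
}}

```text
time: 9.35
tool_pos: [0.5865, -0.172, 0.3142]
ee_rot: [-1.383, 1.569, -2.977]
wrist_force: [-1.0, 0.1, 0.2]
width: 0.0848
```

```bash
python3 -c "
from h import *
go([.5853,-.178,.026])
snap('wrist','w4')
print([proj('w4',p) for p in [(.5853,-.178,.064),(.5865,-.122,.068),(.5795,-.007,.084)]])"
```

```text
tcp [ 0.5865 -0.172   0.3142] F [-1.01  0.11  0.19] w 0.0848 t 9.35
axes x,y,z: [[-0.001, -0.0, -1.0], [1.0, -0.024, -0.001], [-0.024, -1.0, 0.0]] q6 [-0.38  0.24  0.99 -0.    1.92 -0.35]
shift cm [28.82 -0.07  0.6 ]
y yaw -1.35
w4 ['image', 'camera_matrix', 'pose']
[array([271.8, 180.7]), array([271.7, 138.2]), array([262.9,  35.9])]
```

View pics/w4.png

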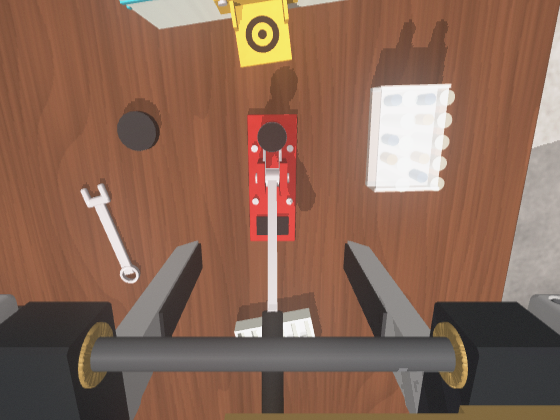

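The wrist view shows the saddle at (272,137) and the ring at (262,34), within 2 px of the predictions. Descend on the tower and grip it.

>>> {"op": "carry_out", "data": {
  "targets": [
    [0,4,0,0.6,0],
    [0,4.5,0,0,0],
    [0,4.5,0,0,0],
    [0,4.5,0,0,0],
    [0,4,0,0,0],
    [0,3,0,0,0],
    [0,2,0,0,0],
    [0,1.5,0,0,0],
    [0,0.8,0,0,0],
    [0,0,0,0,0],
    [0.5,0,0,0,0],
    [1,0,0,0,0],
    [1,0,0,0,0],
    [1,0,0,0,0],
    [1,0,0,0,0],
    [1,0,0,0,0]
  ]
}}

```text
time: 11.0
tool_pos: [0.5869, -0.1772, 0.0266]
ee_rot: [0.846, 1.571, -0.746]
wrist_force: [-0.4, 0.1, -0.3]
width: 0.0496
```

```bash
python3 -c "
from h import *
th=np.radians(5.7);y=np.array([-np.sin(th),np.cos(th),0]);P=np.array([.5793,-.007,.026])-.056*y;print(P)
go(P);snap('wrist','w5');snap('top','top5')
"
```

```text
[ 0.58486191 -0.06272311  0.026     ]
tcp [ 0.5869 -0.1772  0.0266] F [-0.41  0.12 -0.35] w 0.0496 t 11.0
axes x,y,z: [[0.0, -0.0, -1.0], [1.0, -0.022, 0.0], [-0.022, -1.0, 0.0]] q6 [-0.39  0.32  1.46 -0.    1.36 -0.36]
shift cm [  0.06  -0.45 -11.44]
y yaw -1.24
w5 ['image', 'camera_matrix', 'pose']
top5 ['image', 'camera_matrix', 'pose']
```

View pics/w5.png

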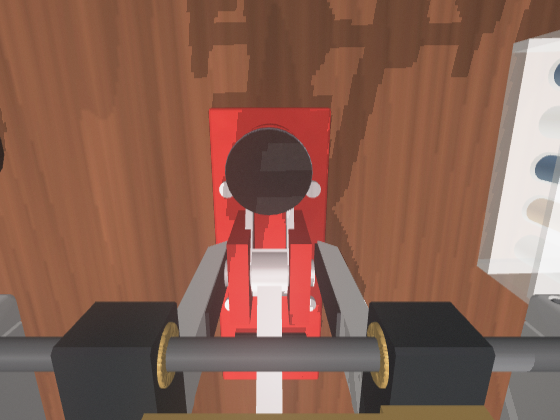

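The jack is well centred between the fingers (saddle at (268,172)), but they're still closing. I'll wait for them.

>>> {"op": "carry_out", "data": {
  "targets": [
    [1,0,0,0,0],
    [1,0,0,0,0],
    [1,0,0,0,0],
    [1,0,0,0,0]
  ]
}}

```text
time: 11.5
tool_pos: [0.5857, -0.1771, 0.0264]
ee_rot: [-1.622, 1.568, 3.069]
wrist_force: [-5.0, 0.3, 3.1]
width: 0.0398
```

```bash
python3 -c "
from h import *
snap('wrist','w6');o=robot.get_obs();t=o['tool_pos']
print('w',o['width'],'w5 saddle',ray('w5',268,172,.068),t)
i=cv2.imread('pics/w6.png');a=cv2.inRange(i[90:230,210:330],(0,0,0),(60,60,60));m=cv2.moments(a,True);print('dark centroid',210+m['m10']/m['m00'],90+m['m01']/m['m00'])
"
```

```text
w6 ['image', 'camera_matrix', 'pose']
w 0.03975380760587651 w5 saddle [ 0.5865 -0.12    0.068 ] [ 0.58567342 -0.17710211  0.02644617]Traceback (most recent call last):
  File "<string>", line 5, in <module>
    i=cv2.imread('pics/w6.png');a=cv2.inRange(i[90:230,210:330],(0,0,0),(60,60,60));m=cv2.moments(a,True);print('dark centroid',210+m['m10']/m['m00'],90+m['m01']/m['m00'])
                                                                                                                                    ~~~~~~~~^~~~~~~~~
ZeroDivisionError: float division by zero
```

>>> {"op": "carry_out", "data": {
  "targets": [
    [1,-0.3,0,0,0],
    [1,0,0,0,-2.3],
    [1,0,0,0,-2.3],
    [1,0,0,0,-2.3],
    [1,0,0.25,-1,0],
    [1,0,0.25,-1.5,0],
    [1,0,0.25,-1.5,0],
    [1,0,0.3,-1.5,0],
    [1,0,0,-1.5,0],
    [1,0,0,-1,0],
    [1,0,0,0,0],
    [1,0,0,0,0]
  ]
}}

```text
time: 12.75
tool_pos: [0.5895, -0.0965, 0.0297]
ee_rot: [0.271, 1.57, -1.2]
wrist_force: [0.3, -0.8, -7.0]
width: 0.0398
```

```bash
python3 -c "
from h import *
go([.585,-.0637,.026]);snap('wrist','w7')
i=cv2.imread('pics/w7.png');print([proj('w7',p) for p in [(.5793,-.007,.084)]])
"
```

```text
tcp [ 0.5895 -0.0965  0.0297] F [ 0.34 -0.81 -7.02] w 0.0398 t 12.75
axes x,y,z: [[0.0, -0.001, -1.0], [0.995, 0.099, 0.0], [0.099, -0.995, 0.001]] q6 [-0.26  0.29  1.5  -0.    1.36 -0.36]
shift cm [ 0.37 -0.12 -3.31]
y yaw 5.71
w7 ['image', 'camera_matrix', 'pose']
[array([268.4,  87.8])]
```

View pics/w7.png

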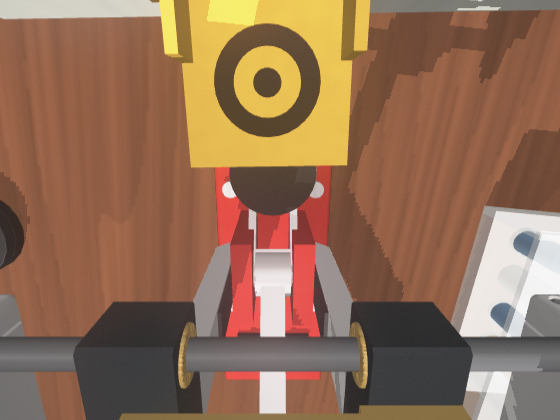

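The dot is at (267,81), and the saddle is centred at about (273,172) and partly under the bracket edge.

```bash
python3 -c "
from h import *
d=ray('w7',267,81,.084)-ray('w7',273,172,.0715);print(ray('w7',267,81,.084),ray('w7',273,172,.0715),d)
R=Ro.from_euler('xyz',robot.get_obs()['ee_rot']).as_matrix();d[2]=0;print('shift',R.T@d*100)
print('w5 with tool', ray('w5',268,172,.068), 'w4',ray('w4',262,34,.084)-ray('w4',272,137,.068))
"
```

```text
[ 0.5786 -0.0048  0.084 ] [ 0.5842 -0.0394  0.0715] [-0.0056  0.0346  0.0125]
shift [-0.00350039 -0.21579918 -3.49837369]
w5 with tool [ 0.5865 -0.12    0.068 ] w4 [-0.0084  0.1154  0.016 ]
```

>>> {"op": "carry_out", "data": {
  "targets": [
    [1,0,-0.2,-1,0],
    [1,0,0,-1,0],
    [1,0,0,-1,0],
    [1,0,0,-0.5,0],
    [1,0,0,0,0],
    [1,0.15,0,0,0],
    [1,0.15,0,0,0],
    [1,0,0,0,0]
  ]
}}

```text
time: 13.6
tool_pos: [0.5841, -0.0622, 0.0266]
ee_rot: [0.863, 1.57, -0.609]
wrist_force: [0.7, 1.5, -6.3]
width: 0.0399
```

```bash
python3 -c "
from h import *
go(None);snap('wrist','w8')
i=cv2.imread('pics/w8.png');cv2.imwrite('pics/c8.png',i[0:400])
"
```

```text
tcp [ 0.5841 -0.0622  0.0266] F [ 0.7   1.46 -6.35] w 0.0399 t 13.6
axes x,y,z: [[0.0, -0.0, -1.0], [0.995, 0.098, 0.0], [0.098, -0.995, 0.0]] q6 [-0.2   0.27  1.52 -0.    1.35 -0.3 ]
y yaw 5.64
w8 ['image', 'camera_matrix', 'pose']
```

View pics/c8.png

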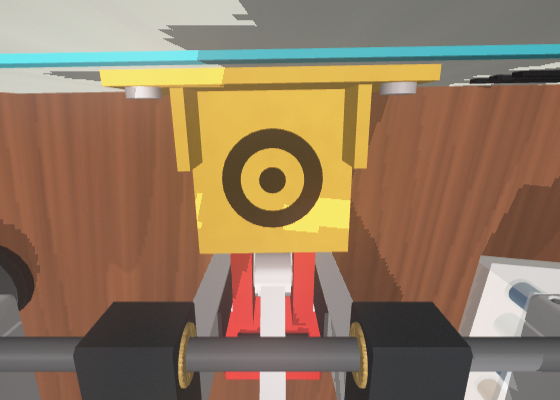

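The dot is at (272,180) with the saddle hidden beneath it. I'll compare it with the saddle position computed from the TCP offset.

```bash
python3 -c "
from h import *
D=ray('w8',272,180,.084);t=robot.get_obs()['tool_pos'];print(D,'saddle',t[:2]+[-.0053,.0571])
"
```

```text
[ 0.5786 -0.0055  0.084 ] saddle [ 0.57882113 -0.00506768]
```

>>> {"op": "carry_out", "data": {
  "targets": [
    [1,0.1,0,0,0],
    [1,0,0,0,0]
  ]
}}

```text
time: 13.85
tool_pos: [0.5842, -0.0622, 0.0265]
ee_rot: [0.84, 1.57, -0.632]
wrist_force: [-2.1, 0.2, -0.9]
width: 0.0401
```

Saddle and dot agree within 1 mm, and the jack is on the bench. Release it, rise, and move out straddling the handle.

>>> {"op": "carry_out", "data": {
  "targets": [
    [0,0,0,0,0],
    [0,0,0,0,0],
    [0,0,0,0,0],
    [0,0,0,0,0],
    [0,0,0,0,0],
    [0,0,0,0,0],
    [0,-1,0,0,0],
    [0,-3,0,0,0],
    [0,-4,0,0,0],
    [0,-4.1,0,0,0],
    [0,0,0,3,0],
    [0,0,0,4,0],
    [0,0,0,4,0],
    [0,0,0,4,0],
    [0,0,0,3.3,0],
    [0,0,0,2,0],
    [0,0,0,0,0],
    [0,0,0,0,0]
  ]
}}

```text
time: 15.65
tool_pos: [0.6041, -0.263, 0.1466]
ee_rot: [3.035, 1.57, 1.563]
wrist_force: [-0.6, 0.0, 0.5]
width: 0.0934
```

```bash
python3 -c "
from h import *
go([.6044,-.2640,.148]);snap('wrist','w9');snap('side','side9')
i=cv2.imread('pics/w9.png');j=cv2.imread('pics/side9.png')[110:390,170:430]
cv2.imwrite('pics/c9.png',np.hstack([cv2.resize(i,(430,400)),cv2.resize(j,(370,400),interpolation=cv2.INTER_CUBIC)]))
print([proj('w9',p) for p in [(.6044,-.2640,.180),(.5842,-.0622,.064),(.5786,-.0055,.084)]])
"
```

```text
tcp [ 0.6041 -0.263   0.1466] F [-0.6   0.02  0.53] w 0.0934 t 15.65
axes x,y,z: [[0.0, 0.001, -1.0], [0.995, 0.099, 0.0], [0.099, -0.995, -0.001]] q6 [-0.5   0.35  1.18  0.    1.62 -0.6 ]
shift cm [-0.14  0.02  0.1 ]
y yaw 5.68
w9 ['image', 'camera_matrix', 'pose']
side9 ['image', 'camera_matrix', 'pose']
[array([272.6, 284.8]), array([272.2, -75.2]), array([ 272.1, -217.4])]
```

View pics/c9.png

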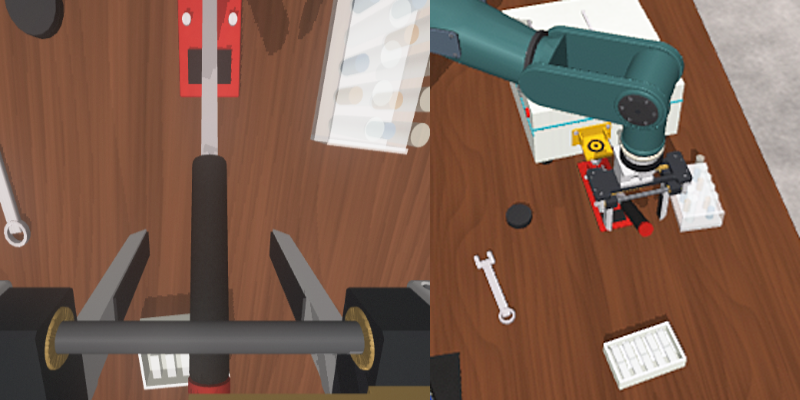

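The handle lies midway between the fingers (wrist x ≈ 272 px) and everything is clear. Grip it.

>>> {"op": "carry_out", "data": {
  "targets": [
    [0.6,0,0,0,0],
    [1,0,0,0,0],
    [1,0,0,0,0],
    [1,0,0,0,0],
    [1,0,0,0,0],
    [1,0,0,0,0],
    [1,0,0,0,0],
    [1,0,0,0,0],
    [1,0,0,0,0],
    [1,0,0,0,0],
    [1,0,0,0,0],
    [1,0,0,0,0]
  ]
}}

```text
time: 16.95
tool_pos: [0.604, -0.2639, 0.1465]
ee_rot: [-0.293, 1.571, -1.765]
wrist_force: [0.3, -1.0, 0.2]
width: 0.0255
```

>>> {"op": "carry_out", "data": {
  "targets": [
    [1,0.53,0,0.27,0],
    [1,0.53,0,0.27,0],
    [1,0.52,0,0.27,0],
    [1,0.52,0,0.26,0],
    [1,0,0,0,0]
  ]
}}

```text
time: 17.45
tool_pos: [0.6053, -0.2753, 0.1246]
ee_rot: [0.474, 1.57, -0.998]
wrist_force: [0.4, -1.3, 1.9]
width: 0.0252
```

>>> {"op": "carry_out", "data": {
  "targets": [
    [1,0.55,0,0.22,0],
    [1,0.55,0,0.21,0],
    [1,0.55,0,0.21,0],
    [1,0.54,0,0.21,0],
    [1,0.57,0,0.16,0],
    [1,0.57,0,0.16,0],
    [1,0,0,0,0]
  ]
}}

```text
time: 18.15
tool_pos: [0.6066, -0.2867, 0.0934]
ee_rot: [0.822, 1.569, -0.65]
wrist_force: [-1.0, -0.2, 10.3]
width: 0.0248
```

>>> {"op": "carry_out", "data": {
  "targets": [
    [1,0.56,0,0.15,0],
    [1,0.56,0,0.15,0],
    [1,0.58,0,0.1,0],
    [1,0.58,0,0.1,0],
    [1,0.58,0,0.1,0],
    [1,0.58,0,0.1,0],
    [1,0,0,0,0],
    [1,0,0,0,0]
  ]
}}

```text
time: 18.95
tool_pos: [0.6074, -0.2942, 0.06]
ee_rot: [0.607, 1.568, -0.865]
wrist_force: [-1.5, -1.0, 10.3]
width: 0.0251
```

```bash
python3 -c "
from h import *
go(None);snap('side','side10')
i=cv2.imread('pics/side10.png')[90:300,200:380];j=cv2.imread('pics/side9.png')[90:300,200:380]
cv2.imwrite('pics/c10.png',np.hstack([cv2.resize(k,(400,467),interpolation=cv2.INTER_CUBIC) for k in (j,i)]))
"
```

```text
tcp [ 0.6074 -0.2942  0.06  ] F [-1.46 -1.01 10.31] w 0.0251 t 18.95
axes x,y,z: [[0.002, -0.002, -1.0], [0.995, 0.098, 0.002], [0.098, -0.995, 0.003]] q6 [-0.53  0.42  1.25 -0.    1.47 -0.63]
y yaw 5.65
side10 ['image', 'camera_matrix', 'pose']
```

View pics/c10.png

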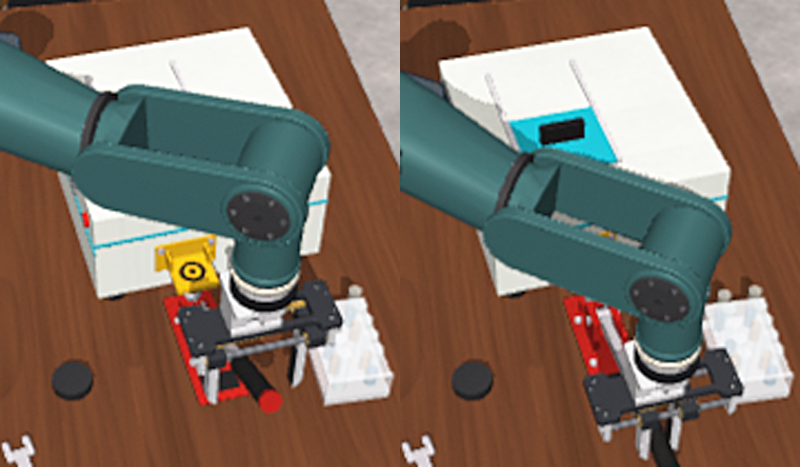

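The machine is being carried: 10 N at the grip, handle at about 0.40 rad, which puts the bracket about 8 mm up. The other things lie untouched. Let it back up.

>>> {"op": "carry_out", "data": {
  "targets": [
    [1,-0.58,0,-0.1,0],
    [1,-0.58,0,-0.1,0],
    [1,-0.58,0,-0.1,0],
    [1,-0.58,0,-0.1,0],
    [1,-0.56,0,-0.15,0],
    [1,-0.56,0,-0.15,0],
    [1,-0.57,0,-0.16,0],
    [1,-0.57,0,-0.16,0],
    [1,-0.54,0,-0.21,0],
    [1,-0.55,0,-0.21,0],
    [1,-0.55,0,-0.21,0],
    [1,-0.55,0,-0.22,0],
    [1,-0.52,0,-0.26,0],
    [1,-0.52,0,-0.27,0],
    [1,-0.53,0,-0.27,0],
    [1,-0.3,0,-0.15,0],
    [1,0,0,0,0],
    [1,0,0,0,0],
    [1,0,0,0,0]
  ]
}}

```text
time: 20.9
tool_pos: [0.6037, -0.2644, 0.1434]
ee_rot: [-2.468, 1.569, 2.343]
wrist_force: [-0.1, 2.8, -2.5]
width: 0.0254
```

```bash
python3 -c "
from h import *
go(None);snap('top','top11')
a=cv2.imread('pics/top0.png');b=cv2.imread('pics/top11.png')
g=lambda i:np.float32(cv2.cvtColor(i,6))
# machine left-part shift and ring, saddle-side check by phase correlation
for n,(r0,r1,c0,c1) in {'machine TL corner':(105,175,85,130),'TR corner':(95,160,215,275),'BL':(225,285,85,150),'ring':(180,218,255,286),'pads':(255,285,292,326),'tray':(165,228,435,470),'wrench':(275,315,335,410)}.items():
  t=g(a)[r0:r1,c0:c1];s=g(b)[r0-6:r1+6,c0-6:c1+6];m=cv2.matchTemplate(s,t,5);print(n,cv2.minMaxLoc(m)[1],np.array(cv2.minMaxLoc(m)[3])-6)
i=b[100:280,80:380];cv2.imwrite('pics/c11.png',cv2.resize(i,None,fx=2.6,fy=2.6,interpolation=cv2.INTER_CUBIC))
"
```

```text
tcp [ 0.6037 -0.2644  0.1434] F [-0.14  2.78 -2.5 ] w 0.0254 t 20.9
axes x,y,z: [[-0.002, 0.002, -1.0], [0.995, 0.099, -0.001], [0.099, -0.995, -0.002]] q6 [-0.5   0.35  1.18  0.    1.61 -0.6 ]
y yaw 5.68
top11 ['image', 'camera_matrix', 'pose']
machine TL corner 0.9989096522331238 [0 0]
TR corner 0.9726207256317139 [0 0]
BL 0.9640581011772156 [0 0]
ring 0.9635623693466187 [0 0]
pads 0.7758970856666565 [-1  0]
tray 0.6080678701400757 [0 0]
wrench 0.6063390970230103 [0 0]
```

I'm out of pictures to view, so I'll check the jack by image code, comparing its red base in the wrist camera before and after.

```bash
python3 -c "
from h import *
snap('wrist','w12')
for f in ('w9','w12'):
  h=cv2.cvtColor(cv2.imread(f'pics/{f}.png'),40)[:200]
  m=((h[...,0]<6)|(h[...,0]>174))&(h[...,1]>170)&(h[...,2]>70)
  v,u=np.nonzero(m)
  c=[(u[np.argmax(k)],v[np.argmax(k)]) for k in (u+v,v-u)]
  P=[ray(f,*p,.008) for p in c];print(f,c,P,'mid',(P[0]+P[1])/2)
S=np.array([.5788,-.0053]);print('expect',S+.167*np.array([.0985,-.9951]))
"
```

```text
w12 ['image', 'camera_matrix', 'pose']
w9 [(np.int64(309), np.int64(101)), (np.int64(235), np.int64(100))] [array([ 0.6288, -0.1682,  0.008 ]), array([ 0.5606, -0.174 ,  0.008 ])] mid [ 0.5947 -0.1711  0.008 ]
w12 [(np.int64(311), np.int64(99)), (np.int64(235), np.int64(99))] [array([ 0.6296, -0.1679,  0.008 ]), array([ 0.5603, -0.1747,  0.008 ])] mid [ 0.59495 -0.1713   0.008  ]
expect [ 0.5952495 -0.1714817]
```

The jack hasn't moved: its base end is at (0.595,-0.171), as expected, and the machine is back in its original position. Now the full stroke.

>>> {"op": "carry_out", "data": {
  "targets": [
    [1,0.3,0,0.15,0],
    [1,0.53,0,0.27,0],
    [1,0.52,0,0.27,0],
    [1,0.52,0,0.26,0],
    [1,0.55,0,0.22,0],
    [1,0.55,0,0.21,0],
    [1,0.55,0,0.21,0],
    [1,0.54,0,0.21,0],
    [1,0.57,0,0.16,0],
    [1,0.57,0,0.16,0],
    [1,0.56,0,0.15,0],
    [1,0.56,0,0.15,0],
    [1,0.58,0,0.1,0],
    [1,0.58,0,0.1,0],
    [1,0.58,0,0.1,0],
    [1,0.58,0,0.1,0],
    [1,0,0,0,0]
  ]
}}

```text
time: 22.7
tool_pos: [0.6074, -0.2955, 0.0602]
ee_rot: [0.415, 1.565, -1.057]
wrist_force: [-3.6, -0.7, 10.4]
width: 0.0253
```

>>> {"op": "carry_out", "data": {
  "targets": [
    [1,0.58,0,0.06,0],
    [1,0.58,0,0.05,0],
    [1,0.58,0,0.04,0],
    [1,0.4,0,0.02,0],
    [1,0,0,0,0],
    [1,0,0,0,0]
  ]
}}

```text
time: 23.3
tool_pos: [0.6077, -0.2979, 0.0396]
ee_rot: [0.38, 1.564, -1.092]
wrist_force: [-3.0, -2.5, 11.2]
width: 0.0253
```

>>> {"op": "carry_out", "data": {
  "targets": [
    [1,0.15,0,0,0],
    [1,0.15,0,0,0],
    [1,0,0,0,0]
  ]
}}

```text
time: 23.6
tool_pos: [0.6078, -0.2981, 0.0367]
ee_rot: [0.384, 1.563, -1.088]
wrist_force: [-3.9, -1.9, 10.7]
width: 0.0254
```

>>> {"op": "carry_out", "data": {
  "targets": [
    [1,0.1,0,0,0],
    [1,0.1,0,0,0],
    [1,0,0,0,0]
  ]
}}

```text
time: 23.9
tool_pos: [0.6078, -0.2982, 0.0348]
ee_rot: [0.372, 1.563, -1.101]
wrist_force: [-2.9, -2.1, 11.4]
width: 0.0251
```

>>> {"op": "carry_out", "data": {
  "targets": [
    [1,0.1,0,0,0],
    [1,0.1,0,0,0],
    [1,0,0,0,0]
  ]
}}

```text
time: 24.2
tool_pos: [0.6078, -0.2983, 0.0329]
ee_rot: [0.382, 1.563, -1.091]
wrist_force: [-3.9, -2.2, 10.8]
width: 0.025
```

>>> {"op": "carry_out", "data": {
  "targets": [
    [1,0.1,0,0,0],
    [1,0.1,0,0,0],
    [1,0,0,0,0]
  ]
}}

```text
time: 24.5
tool_pos: [0.6078, -0.2984, 0.0309]
ee_rot: [0.365, 1.563, -1.108]
wrist_force: [-3.0, -2.6, 11.3]
width: 0.0258
```

>>> {"op": "carry_out", "data": {
  "targets": [
    [1,0.1,0,0,0],
    [1,0.1,0,0,0],
    [1,0,0,0,0]
  ]
}}

```text
time: 24.8
tool_pos: [0.6078, -0.2985, 0.0289]
ee_rot: [0.363, 1.563, -1.11]
wrist_force: [-4.4, -2.3, 11.5]
width: 0.025
```

```bash
python3 -c "
from h import *
o=robot.get_obs();print(o['wrist_force'],o['wrist_torque'],o['tool_pos']);snap('wrist','w13');snap('top','top13');snap('side','side13')
# red end cap of handle in top view
for f in ('top13','side13','top0','side0'):
  h=cv2.cvtColor(cv2.imread(f'pics/{f}.png'),40);m=(((h[...,0]<6)|(h[...,0]>174))&(h[...,1]>170)&(h[...,2]>70)).astype(np.uint8)
  n,l,s,c=cv2.connectedComponentsWithStats(m);print(f,[(s[k].tolist(),c[k].round(1).tolist()) for k in range(1,n) if s[k,4]>8])
h13=.05+.295*np.sin(.02)
print('cap expect stop',[proj(f,(.5788+.0985*.351,-.0053-.9951*.351,.056)) for f in ('top13','side13')],'at q=.45',[proj(f,(.5788+.0985*.350,-.0053-.9951*.350,.0706)) for f in ('top13','side13')])
"
```

```text
[-4.44503908 -2.31519024 11.52826716] [-0.35090073  0.49581812  0.04866562] [ 0.60781742 -0.29847589  0.02888639]
w13 ['image', 'camera_matrix', 'pose']
top13 ['image', 'camera_matrix', 'pose']
side13 ['image', 'camera_matrix', 'pose']
top13 [([308, 182, 23, 9, 73], [319.4, 185.3]), ([283, 185, 21, 8, 75], [294.8, 188.8]), ([282, 197, 51, 15, 346], [306.0, 205.2])]
side13 [([275, 229, 23, 37, 335], [286.4, 246.9]), ([298, 239, 8, 10, 36], [301.1, 243.4]), ([294, 266, 7, 2, 9], [296.9, 266.4]), ([318, 308, 10, 9, 60], [322.1, 311.9])]
top0 [([309, 185, 8, 3, 11], [313.3, 185.9]), ([322, 185, 53, 8, 270], [348.6, 188.0]), ([450, 189, 4, 9, 33], [451.6, 192.9]), ([302, 195, 73, 17, 609], [338.7, 205.6])]
side0 [([237, 186, 3, 6, 13], [238.2, 188.4]), ([282, 248, 32, 56, 770], [296.1, 273.9]), ([315, 305, 11, 12, 108], [319.9, 310.7])]
cap expect stop [array([402.7, 185.6]), array([322. , 310.9])] at q=.45 [array([403.7, 185. ]), array([322.3, 307.7])]
```

```bash
cat > cap.py <<'E'
from h import *
def cap(f):
  h=cv2.cvtColor(cv2.imread(f'pics/{f}.png'),40);m=(((h[...,0]<8)|(h[...,0]>172))&(h[...,1]>130)&(h[...,2]>50)).astype(np.uint8)
  m[:295]=0;n,l,s,c=cv2.connectedComponentsWithStats(m);return [(s[k].tolist(),c[k].round(1).tolist()) for k in range(1,n) if s[k,4]>8]
def ex(f,S,u,q):
  r=.056+.295*np.cos(.52-q);return proj(f,(S[0]+u[0]*r,S[1]+u[1]*r,.05+.295*np.sin(.52-q))).tolist()
N=((.5788,-.0053),(.0985,-.9951))
E
python3 - <<'E'
from cap import *
print(cap('side0'),ex('side0',(.5865,-.1213),(-.0227,-.9997),0))
for f in ('side9','side10','side13'):
  print(f,cap(f),[(q,ex(f,*N,q)) for q in (0,.396,.42,.46,.5)])
# ring & pivot sightings in w13: where is the ring/bracket (yellow)?
for f in ('w12','w13'):
  h=cv2.cvtColor(cv2.imread(f'pics/{f}.png'),40);m=((h[...,0]>18)&(h[...,0]<32)&(h[...,1]>180)&(h[...,2]>120))[:200];v,u=np.nonzero(m);print(f,len(v),(u.mean(),v.min(),v.max()) if len(v) else '')
E
```

```text
[([291, 295, 21, 10, 128], [299.6, 299.9]), ([315, 305, 12, 13, 114], [320.1, 310.9])] [320.0, 310.2]
side9 [] [(0, [321.3, 269.0]), (0.396, [322.6, 304.1]), (0.42, [322.5, 305.8]), (0.46, [322.3, 308.4]), (0.5, [322.0, 310.9])]
side10 [([318, 300, 10, 10, 76], [322.5, 304.3])] [(0, [321.3, 269.0]), (0.396, [322.6, 304.1]), (0.42, [322.5, 305.8]), (0.46, [322.3, 308.4]), (0.5, [322.0, 310.9])]
side13 [([317, 308, 11, 9, 72], [322.1, 312.1])] [(0, [321.3, 269.0]), (0.396, [322.6, 304.1]), (0.42, [322.5, 305.8]), (0.46, [322.3, 308.4]), (0.5, [322.0, 310.9])]
w12 0 
w13 0
```

>>> {"op": "carry_out", "data": {
  "targets": [
    [1,0.1,0,0,0],
    [1,0.1,0,0,0],
    [1,0.1,0,0,0],
    [1,0,0,0,0],
    [1,0,0,0,0],
    [1,0,0,0,0]
  ]
}}

```text
time: 25.55
tool_pos: [0.6079, -0.2985, 0.0271]
ee_rot: [0.381, 1.562, -1.092]
wrist_force: [-5.3, -1.8, 15.1]
width: 0.0256
```

Run:
```python
from cap import *
go(None);print(robot.get_obs()['wrist_torque']);snap('side','side14');snap('wrist','w14');snap('top','top14');print(cap('side14'))
# sub-pixel vertical profile of cap and of machine features between images
g=lambda f:cv2.imread(f'pics/{f}.png',0)
def tm(fa,fb,r0,r1,c0,c1):
  s=4;A=cv2.resize(g(fa)[r0:r1,c0:c1],None,fx=s,fy=s,interpolation=2);B=cv2.resize(g(fb)[r0-6:r1+6,c0-6:c1+6],None,fx=s,fy=s,interpolation=2)
  r=cv2.minMaxLoc(cv2.matchTemplate(B,A,5));return round(r[1],3),((np.array(r[3])-6*s)/s).tolist()
for fb in ('side10','side13','side14'): print(fb,'cover bar/top',tm('side3' if 0 else 'side10',fb,105,160,240,295),'machine RB corner',tm('side10',fb,100,190,318,352),'FL',tm('side10',fb,155,225,225,245))
```

```text
tcp [ 0.6079 -0.2985  0.0271] F [-5.27 -1.78 15.14] w 0.0256 t 25.55
axes x,y,z: [[0.004, -0.007, -1.0], [0.995, 0.098, 0.003], [0.098, -0.995, 0.008]] q6 [-0.54  0.45  1.28 -0.    1.4  -0.64]
y yaw 5.61
[-0.22992349  0.76578608  0.06136219]
side14 ['image', 'camera_matrix', 'pose']
w14 ['image', 'camera_matrix', 'pose']
top14 ['image', 'camera_matrix', 'pose']
[([317, 309, 11, 8, 68], [322.0, 312.4])]
side10 cover bar/top (1.0, [0.0, 0.0]) machine RB corner (1.0, [0.0, 0.0]) FL (1.0, [0.0, 0.0])
side13 cover bar/top (0.951, [0.0, -0.25]) machine RB corner (0.911, [0.0, -0.25]) FL (0.775, [1.25, 6.0])
side14 cover bar/top (0.949, [0.0, -0.25]) machine RB corner (0.907, [0.0, -0.25]) FL (0.737, [1.25, 6.0])
```

The force now rises (15 N) while the motion stops, so the handle is at its stop. Press a little more, relieve the side force, and hold.

>>> {"op": "carry_out", "data": {
  "targets": [
    [1,0.1,-0.05,0,0],
    [1,0.1,-0.05,0,0],
    [1,0,0,0,0],
    [1,0,0,0,0],
    [1,0,0,0,0],
    [1,0,0,0,0],
    [1,0,0,0,0],
    [1,0,0,0,0],
    [1,0,0,0,0],
    [1,0,0,0,0]
  ]
}}

```text
time: 26.7
tool_pos: [0.6079, -0.2986, 0.0266]
ee_rot: [0.581, 1.561, -0.891]
wrist_force: [-4.8, -0.0, 18.0]
width: 0.0255
```

Run:
```python
from cap import *
go(None);snap('side','side15');snap('top','top15');print(cap('side15'))
g=lambda f:cv2.imread(f'pics/{f}.png',0)
def tm(fa,fb,r0,r1,c0,c1):
  s=4;A=cv2.resize(g(fa)[r0:r1,c0:c1],None,fx=s,fy=s,interpolation=2);B=cv2.resize(g(fb)[r0-6:r1+6,c0-6:c1+6],None,fx=s,fy=s,interpolation=2)
  r=cv2.minMaxLoc(cv2.matchTemplate(B,A,5));return round(r[1],3),((np.array(r[3])-6*s)/s).tolist()
for n,b in {'mach TL':(105,175,85,130),'mach TR':(95,160,215,275),'mach BL':(225,285,85,150),'ring':(180,218,255,286),'rack':(105,150,285,348)}.items(): print(n,[tm('top0',f,*b) for f in ('top11','top15')])
for n,b in {'pads':(248,276,218,248),'tray':(330,385,285,355),'wrench':(282,342,195,236),'side RB corner':(100,190,318,352)}.items(): print(n,[tm('side0',f,*b) for f in ('side9','side15')])
```

```text
tcp [ 0.6079 -0.2986  0.0266] F [-4.800e+00 -1.000e-02  1.797e+01] w 0.0255 t 26.7
axes x,y,z: [[0.006, -0.008, -1.0], [0.995, 0.098, 0.006], [0.098, -0.995, 0.009]] q6 [-0.54  0.45  1.28 -0.    1.4  -0.64]
y yaw 5.62
side15 ['image', 'camera_matrix', 'pose']
top15 ['image', 'camera_matrix', 'pose']
[([317, 309, 11, 8, 67], [322.0, 312.4])]
mach TL [(1.0, [0.25, 0.0]), (0.999, [-1.25, 0.25])]
mach TR [(0.974, [0.25, -0.5]), (0.997, [-1.5, -0.75])]
mach BL [(0.965, [0.0, -0.25]), (0.986, [-1.25, 0.0])]
ring [(0.969, [0.25, 0.0]), (0.875, [0.0, -0.25])]
rack [(1.0, [0.0, 0.0]), (0.999, [0.0, 0.0])]
pads [(0.997, [0.0, 0.0]), (0.997, [0.0, 0.0])]
tray [(1.0, [0.0, 0.0]), (1.0, [0.0, 0.0])]
wrench [(0.998, [0.0, 0.0]), (0.998, [0.0, 0.0])]
side RB corner [(0.405, [0.5, 0.0]), (0.971, [-0.25, -2.5])]
```

```bash
python3 -c "
from bench import robot
print(robot.close_job())"
```

```text
the job is handed in; nothing more can be done
None
```

The job is handed in at about 26.8 s of the 72 s. The arm is holding the handle at its stop and the jack is carrying the machine.

- **Cover:** I pushed it about 85 mm until it stopped with 7 N on the end stop, and no opening was visible afterwards.
- **Jack:** I set it on the bench with its saddle within about 1 mm of the mark. I checked this by calculation from the wrist camera, since the bracket hides the saddle.
- **Trial lift:** I pumped to about 0.40 rad, with about 10 N at the grip. The bracket should have been about 8 mm up, worked out from the handle angle; the feet themselves were not seen. I then let the handle back up to about 0.02 rad. The images then showed the machine back at its starting pose to within half a pixel and the jack unmoved.
- **Final hold:** The handle is at its stop. The hold force had risen to 18 N with the tool no longer moving, and the handle's end cap was within 1.5 px of where it should be. The machine is tilted up steadily.
- **Other things:** The pads, wrench, tube rack and cuvette tray showed no shift in the images.

Two checks disagreed slightly:
- **Stop position:** The tool reached the stop about 7 mm lower than I calculated, probably because the grip slid a little on the handle during the return stroke.
- **Side force:** About 5 N of sideways force remained at the grip, and a 1 mm correction barely reduced it.

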